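# Put the dark stain sample on the sloped stand

### The job

Clear the cork sanding block off the ledge of the green sloped sample stand into the grey tray, then take the darkest stain sample from the rack and lean it on the stand: foot on the ledge, flat against the sloped backstop, straight, centred from left to right and with its stained face outwards. Lay it back under control instead of letting it drop or fall back, let go, and leave the other two samples, the cans, glue bottle, screwdriver and brush where they are.

Things in the scene. Friction and masses are not known exactly. Their poses are not given: they have to be found in the camera images.
- backstop: sloped green backstop, reclined 30 degrees (0.52 rad) from vertical, top towards the robot. Face 160 wide, 80 high along the slope; at its foot a ledge square to the face sticks out 46 to a 6 thick lip that rises 10. Origin: middle of the inner corner of face and ledge, 50 above the bench; x out of the face (along the ledge, away from the robot and rising), y along the width, z up the slope
- stand: the wooden stand that carries the green backstop, fixed to the bench, base 150 by 150; its front looks away from the robot (its x), turned up to 23 degrees either way. Origin at bench height; the backstop's origin lies 20 in front of it (x) and 50 above
- dark_sample: wooden panel 12 thick (x), 110 wide (y), 140 tall (z), about 0.13 kg, upright in a slot of the rack; origin at the centre of its foot (lower edge), x out of the stained face, z up. The darkest one, nearly black-brown on edges and stained face, pale on the back. Can be pinched across its thickness at the top edge; its slot varies
- dark_sample_face (a point): centre of the dark sample's stained face: 6 from its middle plane, 70 above its foot. The stained face (two thin lines across it) looks away from the robot at the start, the back face is pale
- red_sample: wooden panel 12 thick (x), 110 wide (y), 140 tall (z), about 0.13 kg, upright in a slot of the rack; origin at the centre of its foot (lower edge), x out of the stained face, z up. Red brown; to be left in its slot
- honey_sample: wooden panel 12 thick (x), 110 wide (y), 140 tall (z), about 0.13 kg, upright in a slot of the rack; origin at the centre of its foot (lower edge), x out of the stained face, z up. Honey yellow; to be left in its slot
- rack: plywood rack 190 by 130, fixed; three slots 60 apart along its x hold the samples upright between 30 high battens; slots are 15.5 wide and their floor lies 12 above the bench (batten tops 42). Origin at the centre of its underside, x across the slots, y along them, z up
- block: cork sanding block with a red foot, 40 (x) by 56 (y) by 60 (z), 0.06 kg, standing on the stand's ledge with its back to the backstop and so tilted like it; up to 30 left or right of the middle. Origin at the centre of its foot, z up the block (up the slope), y along the ledge
- block_center (a point): centre of the sanding block, 30 above its foot
- tray: empty grey plastic tray, fixed, 130 (x) by 170 (y) outside and 35 high, walls and floor 4 to 5 thick. Origin at the centre of its underside
- stain_can: yellow-labelled stain can, 66 across, 80 high, a bystander beyond the stand; origin under its centre
- small_can: orange-labelled can, 52 across, 60 high, a bystander beyond the stand; origin under its centre
- glue: white glue bottle with a red cap, 50 across, 130 high, a bystander on the robot's side of the rack; origin under its centre
- screwdriver: screwdriver lying on the bench on the robot's side of the stand, a bystander
- brush: brush lying on the bench on the robot's side of the tray, a bystander

How it is judged:
By the outcome, as a careful person would: the job done as asked, in the order asked, and still so for the second after the job is handed in, with the robot touching nothing.
It also fails if it takes over 54 s, if anything falls off the work surface, if the arm or the gripper's body presses on something with over 40 N, if the wrist force passes 120 N, or if a joint passes its speed limit or range.

### The arm

A 6-joint arm with a two-finger parallel gripper is mounted at the origin on the work surface. World frame = base frame: x ahead of the robot, y to its left, z up, the work surface at z = 0. Lengths are in m, angles in rad, forces in N, time in s.
With the tool pointing down it reaches from about 0.275 to 0.975 m from the base axis. Payload 8.4 kg.
Tool frame: the origin (TCP) lies midway between the tips of the shut fingers; the grasp point (between the pads) lies 19 mm behind it; z points along the fingers, y is the line along which they close (so a half turn about z gives the same grasp; the last joint's range is limited). The gripper opens to 92 mm and grips with 3 to 60 N. Pads are 20 mm wide; open, the fingers measure 128 mm over their backs; the gripper's body (75 mm by 189 mm) begins 69 mm behind the grasp point.
Start: joints at [1.261, 0.353, 1.633, -0, 1.155, -0.002], TCP at [0.189, 0.596, 0.215] pointing down, gripper open.
Joint ranges: [-2.63, 2.63], [-0.92, 2.1], [0.06, 2.66], [-1.3, 4.44], [0, 2.69], [-3.02, 3.02]. Speed limits (rad/s): [2.22, 2.22, 2.79, 3.14, 3.14, 3.14].

### API

Orientations are given as a 3x3 rotation matrix whose columns are the frame's x, y, z axes.
In Python, from rig import * gives the robot as it stands.
- The arm moves only by the tool drive_tool, never from a script. Its argument "targets" is text: rows parted by semicolons, each of 7 numbers parted by spaces: the shift along the tool's x, y, z in cm, then the turn, a rotation vector about the tool's x, y, z in rad, then the finger opening in cm, from 0 to 9.19. In form: x y z rx ry rz fingers; .... A call has 1 to 12 rows; each row is the pose to reach, as a shift and turn from the pose commanded when the call began, along the tool's axes at that moment; what a row does not reach only later rows make up. A row lasts 1/8 s, in which the tool goes at most 62.5 mm and 10.7 degrees, less where a joint would pass 70% of its speed; a pose out of reach is approached as far as the arm can. A call with a gripper value outside its range is refused whole. The fingers move at their own pace and stop on an object; "force" is the grip in N (left out, the last holds). Time passes only in rows, so rows that repeat a pose let the fingers close. It gives the time, the measured TCP pose, the force, the opening and the grip force at its end, in the units of the state.
- get_state(): the state, without advancing time (a new reading comes with each control period).
- capture(name): name is "scene" or "top" or "wrist"; returns a dict with "img" (420x560x3 uint8, red, green, blue), "camera_matrix" (3x3 intrinsics, pixels), "R" (3x3) and "t" (3): a world point X has camera coordinates R X + t. Camera axes: x right, y down, z forward; pixel columns grow to the right and rows downward; lengths in m; the calibration is good to about 2 mm. A picture is of the moment at which its call begins. There is no depth.
- sign_off(): hands the job in; it is judged then, once.
The state is a dict: "time_s": time; "joint_positions": joint angles; "qvel": joint speeds; "joint_torque": joint torques, N m; "tool_pos": TCP position; "orientation": TCP orientation; "force": force on the tool from outside, world axes, zero at the start; "wrist_torque": the same for the moment, N m; "finger_gap": finger opening in m; "gripper_force": force on a finger pad.
Only numpy, scipy, OpenCV 4.12 (cv2) and the standard library are available. Lean on these libraries where they do the work, as an engineer would, in place of code of your own. Each camera call takes 0.05 s, during which the arm holds its last target. There are 200 camera calls.

## Working session

There is one attempt and no reset: what is moved stays moved. The work goes in short steps, Python scripts to look and compute and a tool call to move; the robot and the scene stay as the last step left them, time stands still between calls to the robot, and variables do not carry over. Pictures are saved under pics/ and viewed, at most 10 in all, crops included, and the job is handed in when it is done.

Besides the shell and the picture viewer there is one more tool, called after "Call:" by a JSON object that holds its "api" and its "payload", one argument or row to a line. drive_tool: Moves the arm, as the interface text tells. Its arguments: {"type":"object","properties":{"targets":{"type":"string"},"force":{"type":"number"}},"required":["targets"]}

```bash
ls; mkdir -p pics
python3 - <<'E'
from rig import *
import cv2,numpy as np
s=get_state();print(s['time_s'],np.round(s['tool_pos'],4),np.round(s['orientation'],3).tolist(),s['finger_gap'])
for n in('scene','top'):
    c=capture(n);cv2.imwrite(f'pics/{n}0.png',c['img'][:,:,::-1]);np.savez(f'pics/{n}0.npz',**c)
    print(n,c['camera_matrix'].tolist(),np.round(-c['R'].T@c['t'],3),np.round(c['R'],3).tolist())
E
```

```text
pics
0.0 [0.1892 0.5952 0.2139] [[-0.953, 0.303, -0.0], [0.303, 0.953, -0.001], [0.0, -0.001, -1.0]] 0.09187211694173703
scene [[531.342433621521, 0.0, 282.50692352299626], [0.0, 531.342433621521, 214.59217170034145], [0.0, 0.0, 1.0]] [ 1.113 -0.383  0.916] [[0.593, 0.805, 0.019], [0.609, -0.433, -0.664], [-0.527, 0.406, -0.747]]
top [[441.19464860167494, 0.0, 282.409972955871], [0.0, 441.19464860167494, 212.23257493135551], [0.0, 0.0, 1.0]] [0.424 0.073 1.187] [[-0.014, -1.0, 0.024], [-0.995, 0.012, -0.103], [0.102, -0.025, -0.994]]
```

View pics/scene0.png

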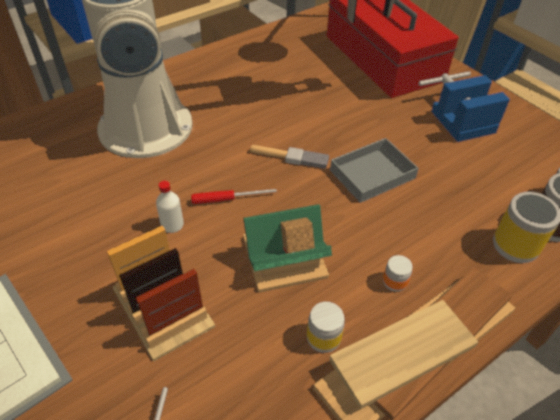

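View pics/top0.png

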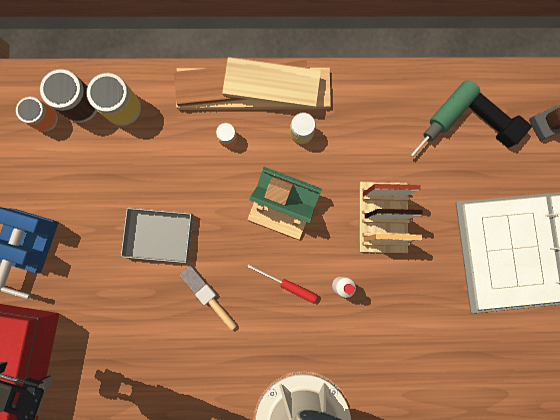

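Scene view: the stand is at about (288,245), the rack at (160,290) with the dark sample in the middle, and the tray at (373,168). The top view shows the stand at (285,200), the rack at (390,215) and the tray at (158,236). I'll enlarge the key areas.

```bash
cat > h.py <<'E'
import numpy as np,cv2
from rig import *
def load(n): return dict(np.load(f'pics/{n}.npz'))
def ray(c,p):
    d=c['R'].T@np.linalg.inv(c['camera_matrix'])@[p[0],p[1],1]; return -c['R'].T@c['t'],d
def onz(c,p,z):
    o,d=ray(c,p); return o+d*(z-o[2])/d[2]
def tri(c1,p1,c2,p2):
    A=[];b=[]
    for c,p in((c1,p1),(c2,p2)):
        o,d=ray(c,p);d=d/np.linalg.norm(d);P=np.eye(3)-np.outer(d,d);A.append(P);b.append(P@o)
    x,r,_,_=np.linalg.lstsq(np.vstack(A),np.hstack(b),rcond=None);return x,np.sqrt(r)
def proj(c,X):
    q=c['camera_matrix']@(c['R']@X+c['t']);return q[:2]/q[2]
def snap(n,f):
    c=capture(n);cv2.imwrite(f'pics/{f}.png',c['img'][:,:,::-1]);np.savez(f'pics/{f}.npz',**c);return c
E
python3 - <<'E'
from h import *
t=load('top0')['img'];s=load('scene0')['img']
a=cv2.resize(t[155:255,240:340],(400,400),interpolation=3)
b=cv2.resize(s[200:300,235:335],(400,400),interpolation=3)
cv2.imwrite('pics/z1.png',np.hstack([a,b])[:,:,::-1])
for n in('top0','scene0'):
    c=load(n);h=cv2.cvtColor(c['img'],cv2.COLOR_RGB2HSV)
    for nm,lo,hi in(('green',(60,80,30),(95,255,255)),):
        m=cv2.inRange(h,lo,hi);x0=(240,160,340,250) if n[0]=='t' else (230,200,340,280)
        k=np.zeros_like(m);k[x0[1]:x0[3],x0[0]:x0[2]]=255;m&=k
        ct=max(cv2.findContours(m,0,1)[0],key=cv2.contourArea);hl=cv2.convexHull(ct)
        print(n,nm,cv2.approxPolyDP(hl,2.5,True).reshape(-1,2).tolist())
c=load('top0');h=cv2.cvtColor(c['img'],cv2.COLOR_RGB2HSV)
m=cv2.inRange(h,(0,0,60),(180,60,255));m[:200]=0;m[270:]=0;m[:,:115]=0;m[:,200:]=0
ct=max(cv2.findContours(m,0,1)[0],key=cv2.contourArea);r=cv2.minAreaRect(ct);print('tray',r)
print([np.round(onz(c,p,.035),3).tolist() for p in cv2.boxPoints(r)])
E
```

```text
top0 green [[264, 167], [320, 189], [309, 222], [250, 199]]
scene0 green [[318, 206], [329, 254], [254, 268], [245, 219]]
tray ((156.8401641845703, 235.2581787109375), (68.71663665771484, 49.97573471069336), 5.19442892074585)
[[0.431, 0.463, 0.035], [0.56, 0.455, 0.035], [0.542, 0.277, 0.035], [0.413, 0.288, 0.035]]
```

View pics/z1.png

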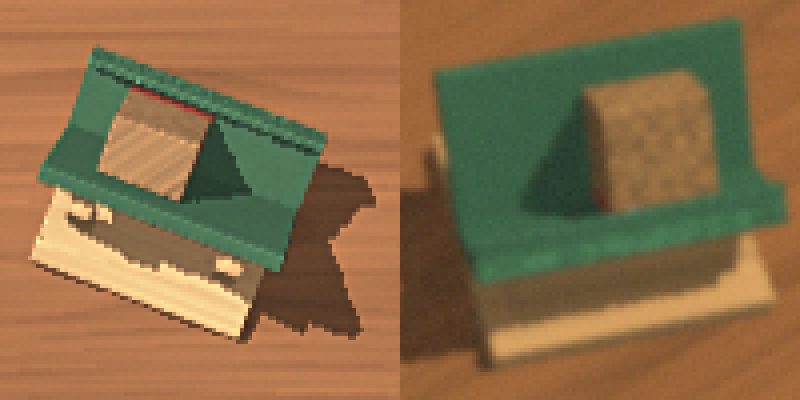

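The crop shows the block on the ledge towards +y, with the lip on the far side. Next I triangulate the corners.

Run:
```python
from h import *
t=load('top0');s=load('scene0')
T=lambda u,v:(240+u/4-.4,155+v/4-.4)
S=lambda u,v:(235+(u-400)/4-.4,200+v/4-.4)
P={}
for n,a,b in(('top+y',T(40,178),S(740,20)),('top-y',T(281,270),S(437,73)),('lip+y',T(95,47),S(785,188)),('lip-y',T(327,135),S(474,250))):
    P[n],r=tri(t,a,s,b);print(n,np.round(P[n],4),r)
for a,b in(('top-y','top+y'),('lip-y','lip+y')):
    d=P[b]-P[a];print(np.linalg.norm(d),np.degrees(np.arctan2(-d[0],d[1])),(P[a]+P[b])/2)
# block top corners (z~?): triangulate top back edge
for n,a,b in(('blk top front+y',T(125,120),S(700,72)),):
    pass
# stand base far.. near edge on bench
print('base near', [np.round(onz(t,p,.0),4).tolist() for p in(T(32,262),T(243,342))])
# red foot line & block
# panels in top: dark top edge
h=cv2.cvtColor(t['img'],cv2.COLOR_RGB2HSV)
for nm,lo,hi in(('dark',(0,0,0),(180,255,45)),):
    m=cv2.inRange(h,lo,hi);m[:200]=0;m[228:]=0;m[:,:355]=0;m[:,430:]=0
    ys,xs=np.nonzero(m);print(nm,len(xs),xs.min(),xs.max(),ys.min(),ys.max())
z=np.hstack([cv2.resize(t['img'][170:260,345:435],(400,400),interpolation=3),cv2.resize(s['img'][225:355,100:230],(400,400),interpolation=3)])
cv2.imwrite('pics/z2.png',z[:,:,::-1])
```

```text
top+y [0.5691 0.1281 0.1136] [0.00360873]
top-y [ 0.5102 -0.0188  0.115 ] [0.00280395]
lip+y [0.6543 0.0925 0.0888] [0.00080889]
lip-y [ 0.5963 -0.0535  0.0886] [0.00010926]
0.15829845914898588 -21.834274777050123 [0.53963324 0.05466556 0.11431974]
0.1571378188091626 -21.66397242465558 [0.62529119 0.01949037 0.08869553]
base near [[0.5258, 0.1374, 0.0], [0.47, -0.0039, 0.0]]
dark 151 365 421 209 217
```

View pics/z2.png

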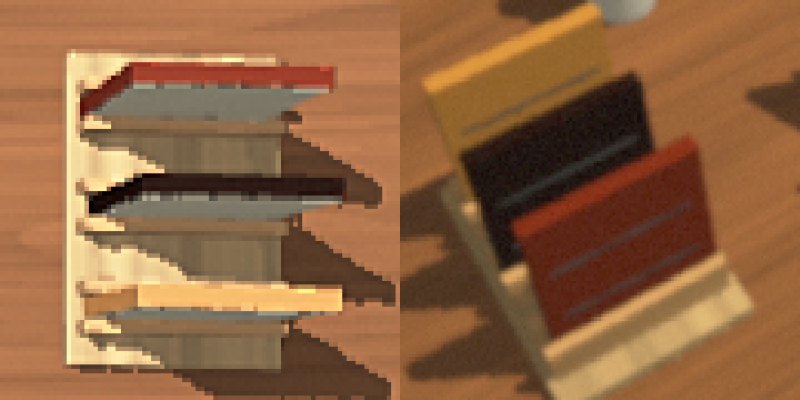

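```bash
cat >> h.py <<'E'
from scipy.spatial.transform import Rotation as Ro
ez=np.array([0,0,1.])
def frame(yaw):
    ex=np.array([np.cos(yaw),np.sin(yaw),0]);return ex,np.cross(ez,ex)
def slope(yaw):  # tool orientation along the slope
    ex,ey=frame(yaw);z=.5*ex-np.sqrt(.75)*ez;return np.c_[np.cross(ey,z),ey,z]
def down(yaw):
    ex,ey=frame(yaw);return np.c_[-ex,ey,-ez]
def cmd(p,R,label='',base=None):
    s=get_state();p0,R0=base if base else (np.array(s['tool_pos']),np.array(s['orientation']))
    print(label,np.round((R0.T@(np.array(p)-p0))*100,2),np.round(Ro.from_matrix(R0.T@R).as_rotvec(),3))
YAW=np.radians(-21.7);O=np.array([.587,.034,.05])
E
python3 - <<'E'
from h import *
t=load('top0');s=load('scene0')
T=lambda u,v:(240+u/4-.4,155+v/4-.4)
ex,ey=frame(YAW);R=slope(YAW);u=-R[:,2];n=-R[:,0]
for a in((118,124),(208,145),(185,200),(98,170)):
    p=onz(t,T(*a),.112);print(np.round(p,4),(p-O)@ey,(p-O)@ex)
D=lambda a,b:(345+a*90/400-.4,170+b*90/400-.4)
for nm,L in(('dark',((143,182),(345,187))),('red',((130,75),(335,78))),('honey',((138,297),(342,300)))):
    q=[onz(t,D(*a),.152) for a in L];d=q[0]-q[1];print(nm,np.round((q[0]+q[1])/2,4),np.linalg.norm(d),np.degrees(np.arctan2(-d[0],d[1])))
print('rack',[np.round(onz(t,D(*a),.012),4).tolist() for a in((67,52),(67,366),(281,368))])
p=O+.020*n+.015*ey+.18*u
cmd(p,R,'view')
E
```

```text
[0.6008 0.078  0.112 ] 0.04594133262787341 -0.0034698598074156825
[0.5871 0.0227 0.112 ] -0.01044634579251127 0.004273922257197696
[0.5532 0.0374 0.112 ] -0.009356623813060428 -0.032698014639513835
[0.5723 0.0906 0.112 ] 0.04712359193615667 -0.03455580221190684
dark [ 0.5297 -0.2311  0.152 ] 0.1085828069019084 -2.088335627818781
red [ 0.5881 -0.2273  0.152 ] 0.11081376427228505 -1.4376931443695256
honey [ 0.4689 -0.2264  0.152 ] 0.10899766247589113 -1.5871246678247857
rack [[0.6265, -0.1669, 0.012], [0.4359, -0.1608, 0.012], [0.4329, -0.2899, 0.012]]
view [-47.77 -39.42  -0.15] [ 0.017 -0.523  0.07 ]
```

Call:
{"api": "drive_tool", "payload": {
  "targets": "-47.8 -39.4 -0.2 0.017 -0.523 0.07 9;-47.8 -39.4 -0.2 0.017 -0.523 0.07 9;-47.8 -39.4 -0.2 0.017 -0.523 0.07 9;-47.8 -39.4 -0.2 0.017 -0.523 0.07 9;-47.8 -39.4 -0.2 0.017 -0.523 0.07 9;-47.8 -39.4 -0.2 0.017 -0.523 0.07 9;-47.8 -39.4 -0.2 0.017 -0.523 0.07 9;-47.8 -39.4 -0.2 0.017 -0.523 0.07 9;-47.8 -39.4 -0.2 0.017 -0.523 0.07 9;-47.8 -39.4 -0.2 0.017 -0.523 0.07 9;-47.8 -39.4 -0.2 0.017 -0.523 0.07 9;-47.8 -39.4 -0.2 0.017 -0.523 0.07 9"
}}

```text
time_s: 1.6
tool_pos: [0.5251, 0.0751, 0.2162]
orientation: [[-0.804, 0.371, 0.464], [0.322, 0.929, -0.184], [-0.499, 0.002, -0.867]]
force: [-1.1, 0.3, -0.7]
finger_gap: 0.0897
gripper_force: 0.0
```

Run:
```python
from h import *
c=snap('wrist','w1');ex,ey=frame(YAW);R=slope(YAW);u=-R[:,2];n=-R[:,0]
s=get_state();print(s['time_s'],np.round(s['tool_pos'],4),np.round(R.T@s['orientation'],3).tolist(),s['force'])
for nm,(a,b,d) in dict(topL=(0,.08,.08),topR=(0,-.08,.08),liptopL=(.046,.08,.01),liptopR=(.046,-.08,.01),lipoutL=(.052,.08,.01),lipoutR=(.052,-.08,.01),cornL=(0,.08,0),cornR=(0,-.08,0)).items():
    print(nm,np.round(proj(c,O+a*n+b*ey+d*u),1))
```

```text
1.65 [0.525  0.076  0.2163] [[1.0, -0.001, 0.001], [0.001, 1.0, 0.001], [-0.001, -0.001, 1.0]] [0.32687675 0.50943052 0.5404242 ]
topL [359.8 188.1]
topR [159.2 188.7]
liptopL [341.8 216.8]
liptopR [186.3 217.3]
lipoutL [341.5 222.4]
lipoutR [186.8 222.9]
cornL [342.2 170.8]
cornR [185.2 171.3]
```

View pics/w1.png

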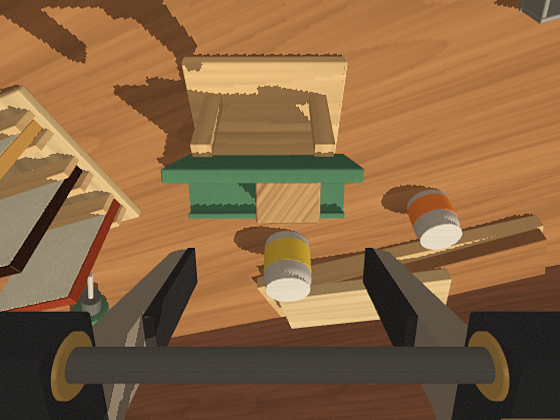

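The wrist view shows the face-top corners at (163,182) and (363,181), the lip at v≈218, and the block end at u 256–320, v up to 222. I'll fit the offset numerically.

Run:
```python
from h import *
from scipy.optimize import least_squares
c=load('w1');h=cv2.cvtColor(c['img'],cv2.COLOR_RGB2HSV)
m=cv2.inRange(h,(60,80,20),(95,255,255));m[:150]=0;m[225:]=0;m[:,:150]=0;m[:,380:]=0
for v in list(range(152,224,3)):
    x=np.nonzero(m[v])[0];print(v,x.min() if len(x) else None,x.max() if len(x) else None,len(x),np.round(c['img'][v,230:231].ravel()),end=' | ')
w=load('w1')['img']
print()
for v in(190,200,210,218): 
    r=w[v,245:335].astype(int);print(v,[245+i for i in range(1,90) if abs(r[i]-r[i-1]).sum()>60])
col=w[:,288].astype(int);print([i for i in range(150,235) if abs(col[i]-col[i-1]).sum()>60])
```

```text
152 None None 0 [141 106  65] | 155 189 343 13 [79 78 53] | 158 183 348 139 [44 67 46] | 161 177 352 143 [48 70 50] | 164 171 356 154 [47 70 48] | 167 165 360 156 [44 67 46] | 170 162 363 191 [ 81 121  84] | 173 162 363 196 [ 87 131  92] | 176 162 363 188 [ 92 135  94] | 179 162 362 182 [ 90 135  92] | 182 166 343 90 [ 87 132  90] | 185 189 343 83 [ 90 132  92] | 188 190 343 81 [ 88 131  91] | 191 190 343 82 [ 89 132  90] | 194 190 343 79 [ 92 132  92] | 197 190 343 83 [ 89 132  93] | 200 191 342 80 [ 91 133  91] | 203 191 342 80 [ 80 118  80] | 206 191 342 73 [48 76 51] | 209 192 342 72 [53 82 59] | 212 191 342 72 [47 69 48] | 215 189 343 79 [ 93 136  94] | 218 None None 0 [129 134  90] | 221 None None 0 [187 127  75] | 
190 [255, 256, 257, 320, 321]
200 [255, 256, 257, 296, 319, 320]
210 [256, 257, 258, 320, 321]
218 [256, 257]
[155, 156, 169, 183, 223, 230, 231]
```

Run:
```python
from h import *
from scipy.optimize import least_squares
c=load('w1')
pts=[((0,.08,.08),(363.5,181.5)),((0,-.08,.08),(162,181.7)),((.046,.08,.01),(343.3,213.5)),((.046,-.08,.01),(189.3,213.5)),((.052,.08,.01),(343.3,217.5)),((.052,-.08,.01),(189.3,217.7))]
def f(q,z=None):
    R=slope(q[3]);o=q[:3] if z is None else np.r_[q[:2],z]
    return np.hstack([proj(c,o+R@[-a,b,-d])-m for (a,b,d),m in pts])
r=least_squares(f,[*O,YAW]);print(np.round(r.x[:3],4),np.degrees(r.x[3]),r.fun.round(1))
r=least_squares(lambda q:f(q,.05),[*O,YAW]);q=r.x;print(np.round(q[:3],4),np.degrees(q[3]),r.fun.round(1))
o=np.r_[q[:2],.05];R=slope(q[3]);
for a,b,d,e in((0.04,-.028,.06,0),(.04,.028,.06,0),(0,.028,.06,0)): print(proj(c,o+R@[-a,b,-d]), 'block at y=0')
for a,b,d,e in((0.04,-.01,.06,0),(.04,.046,.06,0),(0,.046,.06,0)): print(proj(c,o+R@[-a,b,-d]), 'block at y=18')
```

```text
[0.5848 0.0376 0.0464] -21.908659842260167 [-0.5  0.7  0.4  0.6  0.7 -1.2 -0.8 -1.1  0.4  0.3 -0.3  0.3]
[0.5821 0.0389 0.7512] -21.88533560903615 [ 1.2  0.8 -1.3  0.8  1.8 -0.8 -1.7 -0.6  1.5  0.8 -1.3  0.8]
[232.29491597 222.79895102] block at y=0
[296.49080459 222.72054724] block at y=0
[297.14253832 177.50995749] block at y=0
[252.93789269 222.77373932] block at y=18
[317.10849149 222.69536642] block at y=18
[318.56420079 177.4930453 ] block at y=18
```

```bash
sed -i 's/^YAW=.*/YAW=np.radians(-21.8);O=np.array([.5845,.0365,.05])/' h.py
cat >> h.py <<'E'
def P(n,y,u): return O+slope(YAW)@[-n,y,-u]
E
python3 - <<'E'
from h import *
R=slope(YAW)
cmd(P(.022,.0195,.09),R,'a');cmd(P(.022,.0195,.026),R,'b');cmd(P(.022,.0195,.2),R,'c')
E
```

```text
a [0.05 0.47 8.9 ] [ 0.002 -0.001  0.001]
b [ 0.05  0.46 15.3 ] [ 0.002 -0.001  0.001]
c [ 0.06  0.5  -2.1 ] [ 0.002 -0.001  0.001]
```

Call:
{"api": "drive_tool", "payload": {
  "targets": "0.05 0.5 4.5 0 0 0 9.1;0.05 0.5 9 0 0 0 9.1;0.05 0.5 12 0 0 0 9.1;0.05 0.5 15.3 0 0 0 9.1;0.05 0.5 15.3 0 0 0 9.1;0.05 0.5 15.3 0 0 0 5;0.05 0.5 15.3 0 0 0 5;0.05 0.5 15.3 0 0 0 5;0.05 0.5 15.3 0 0 0 5;0.05 0.5 15.3 0 0 0 5;0.05 0.5 15.3 0 0 0 5",
  "force": 10
}}

```text
time_s: 3.02
tool_pos: [0.5983, 0.0523, 0.0846]
orientation: [[-0.804, 0.37, 0.466], [0.321, 0.929, -0.183], [-0.501, 0.003, -0.866]]
force: [-5.4, 2.7, 8.1]
finger_gap: 0.0562
gripper_force: 10.0
```

Run:
```python
from h import *
s=get_state();R=slope(YAW);D=down(np.radians(-6))
print(s['force'],s['wrist_torque'])
p=np.array(s['tool_pos']);t=np.array([.4865,.371,0])
cmd(p-R[:,2]*.13,R,'lift')
cmd(t+[0,0,.17],D,'over');cmd(t+[0,0,.08],D,'mid');cmd(t+[0,0,.036],D,'low')
```

```text
[-5.3636741   2.68175575  8.11975515] [ 0.0717966   0.3800489  -0.00816918]
lift [-1.0e-02  4.0e-02 -1.3e+01] [0.003 0.001 0.   ]
over [ 14.95  25.5  -18.43] [-0.069  0.521 -0.268]
mid [ 19.46  25.47 -10.64] [-0.069  0.521 -0.268]
low [21.66 25.46 -6.83] [-0.069  0.521 -0.268]
```

Call:
{"api": "drive_tool", "payload": {
  "targets": "0 0 -2 0 0 0 5;0 0 -6 0 0 0 5;0 0 -10 0 0 0 5;0 0 -13 0 0 0 5;5 8 -16 0 0.15 -0.08 5;10 16 -17.5 -0.04 0.33 -0.17 5;15 25.5 -18.4 -0.069 0.521 -0.268 5;15 25.5 -18.4 -0.069 0.521 -0.268 5;15 25.5 -18.4 -0.069 0.521 -0.268 5;19.4 25.5 -10.6 -0.069 0.521 -0.268 5;19.4 25.5 -10.6 -0.069 0.521 -0.268 5;19.4 25.5 -10.6 -0.069 0.521 -0.268 5"
}}

```text
time_s: 4.53
tool_pos: [0.4855, 0.3697, 0.077]
orientation: [[-0.994, 0.105, -0.005], [0.105, 0.994, -0.003], [0.005, -0.004, -1.0]]
force: [-0.1, -0.1, 0.4]
finger_gap: 0.0559
gripper_force: 10.0
```

Run:
```python
from h import *
a=snap('top','t2');b=snap('scene','s2');s=get_state();print(s['time_s'],s['tool_pos'],s['finger_gap'],s['force'])
z=np.hstack([cv2.resize(a['img'][150:290,100:240],(400,400)),cv2.resize(b['img'][70:210,290:430],(400,400))]);cv2.imwrite('pics/z3.png',z[:,:,::-1])
cmd([.4865,.371,.036],down(np.radians(-6)))
```

```text
4.625 [0.4875575  0.37093786 0.08001366] 0.055891448911142616 [-0.74808022 -0.48529697 -0.36254918]
 [ 0.1 -0.   4.4] [-0.    -0.001 -0.001]
```

View pics/z3.png

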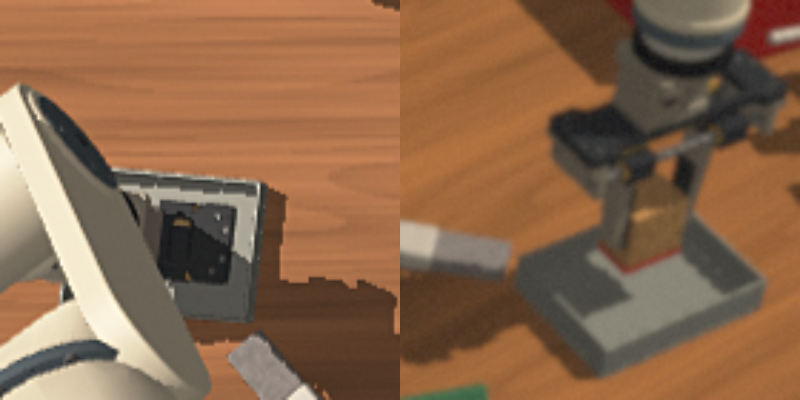

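The block is held upright over the tray, so I lower it gently.

Call:
{"api": "drive_tool", "payload": {
  "targets": "0.1 0 2.5 0 0 0 5;0.1 0 4 0 0 0 5;0.1 0 4.4 0 0 0 5;0.1 0 4.4 0 0 0 5;0.1 0 4.6 0 0 0 5;0.1 0 4.6 0 0 0 5"
}}

```text
time_s: 5.38
tool_pos: [0.4862, 0.3709, 0.0335]
orientation: [[-0.994, 0.105, -0.001], [0.105, 0.994, -0.0], [0.001, -0.001, -1.0]]
force: [0.1, -0.3, -0.6]
finger_gap: 0.0563
gripper_force: 10.0
```

Call:
{"api": "drive_tool", "payload": {
  "targets": "0 0 0.2 0 0 0 5;0 0 0.2 0 0 0 5;0 0 0.4 0 0 0 5;0 0 0.4 0 0 0 5"
}}

```text
time_s: 5.88
tool_pos: [0.4865, 0.3708, 0.0296]
orientation: [[-0.994, 0.105, -0.0], [0.105, 0.994, -0.001], [0.0, -0.001, -1.0]]
force: [-1.1, -1.3, 3.8]
finger_gap: 0.0558
gripper_force: 10.0
```

Run:
```python
from h import *
s=get_state();D=down(np.radians(-1.8))
cmd([.4865,.371,.2],s['orientation'],'up');cmd([.525,-.228,.26],D,'rack')
```

```text
up [ 1.000e-02  1.000e-02 -1.704e+01] [0. 0. 0.]
rack [-10.12 -59.16 -23.01] [-0.001 -0.    -0.074]
```

Call:
{"api": "drive_tool", "payload": {
  "targets": "0 0 0 0 0 0 7.2;0 0 0 0 0 0 7.2;0 0 0 0 0 0 7.2;0 0 0 0 0 0 7.2;0 0 -2 0 0 0 7.2;0 0 -7 0 0 0 7.2;0 0 -13 0 0 0 7.2;0 0 -18 0 0 0 6"
}}

```text
time_s: 6.88
tool_pos: [0.4865, 0.3711, 0.2131]
orientation: [[-0.994, 0.105, 0.001], [0.105, 0.994, 0.001], [-0.001, 0.001, -1.0]]
force: [0.3, 1.4, 0.1]
finger_gap: 0.0641
gripper_force: 0.0
```

Call:
{"api": "drive_tool", "payload": {
  "targets": "-10.1 -59.2 -4.8 0 0 1.497 6;-10.1 -59.2 -4.8 0 0 1.497 6;-10.1 -59.2 -4.8 0 0 1.497 6;-10.1 -59.2 -4.8 0 0 1.497 6;-10.1 -59.2 -4.8 0 0 1.497 6;-10.1 -59.2 -4.8 0 0 1.497 6;-10.1 -59.2 -4.8 0 0 1.497 6;-10.1 -59.2 -4.8 0 0 1.497 6;-10.1 -59.2 -4.8 0 0 1.497 6;-10.1 -59.2 -4.8 0 0 1.497 6;-10.1 -59.2 -4.8 0 0 1.497 5;-10.1 -59.2 -4.8 0 0 1.497 5"
}}

```text
time_s: 8.38
tool_pos: [0.5242, -0.2278, 0.2582]
orientation: [[0.032, 0.999, -0.001], [0.999, -0.032, -0.0], [-0.0, -0.001, -1.0]]
force: [-0.8, 0.8, 0.7]
finger_gap: 0.05
gripper_force: 0.0
```

Run:
```python
from h import *
c=snap('wrist','w3');s=get_state();print(s['time_s'],s['tool_pos'],np.round(s['orientation'],3).tolist(),np.round(s['joint_positions'],2))
ex,ey=frame(np.radians(-1.8))
for y in(.055,-.055): print(proj(c,np.array([.5297,-.2311,.152])+y*ey))
a=snap('top','t3');cv2.imwrite('pics/z4.png',np.hstack([c['img'],cv2.resize(a['img'][190:260,110:208],(240,171)).repeat(1,0) if 0 else np.vstack([cv2.resize(a['img'][180:290,110:210],(240,264)),np.zeros((156,240,3),np.uint8)])])[:,:,::-1])
```

```text
8.425 [ 0.52423003 -0.22734235  0.25801992] [[0.031, 1.0, -0.001], [1.0, -0.031, -0.0], [-0.0, -0.001, -1.0]] [-0.41  0.23  1.7  -0.    1.21 -0.38]
[287.09151265 147.37595555]
[286.39927006 274.22052643]
```

View pics/z4.png

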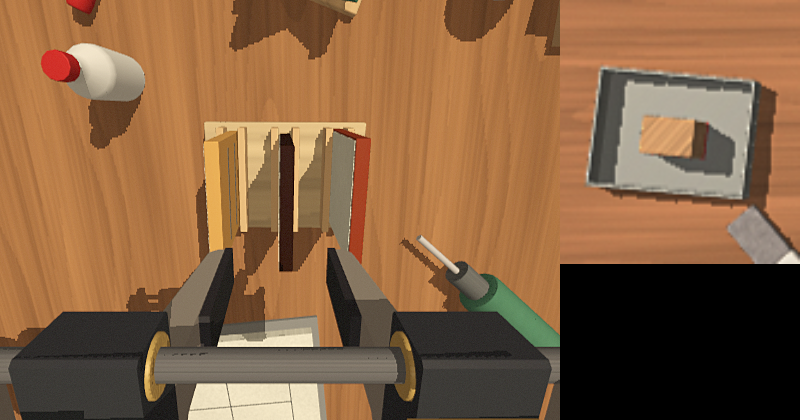

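The block sits in the tray. The dark panel's top edge runs at u≈286 from v 144 to 271, within 3 px of prediction.

Run:
```python
from h import *
R=np.array(get_state()['orientation']);cmd([.5295,-.229,.119],R,'g')
```

```text
g [-0.17  0.54 13.89] [0. 0. 0.]
```

Call:
{"api": "drive_tool", "payload": {
  "targets": "-0.2 0.5 5 0 0 0 5;-0.2 0.5 9.5 0 0 0 5;-0.2 0.5 12.5 0 0 0 5;-0.2 0.5 13.9 0 0 0 5;-0.2 0.5 13.9 0 0 0 5;-0.2 0.5 13.9 0 0 0 0.8;-0.2 0.5 13.9 0 0 0 0.8;-0.2 0.5 13.9 0 0 0 0.8;-0.2 0.5 13.9 0 0 0 0.8;-0.2 0.5 13.9 0 0 0 0.8;-0.2 0.5 13.9 0 0 0 0.8;-0.2 0.5 13.9 0 0 0 0.8",
  "force": 30
}}

```text
time_s: 9.98
tool_pos: [0.5295, -0.2307, 0.1189]
orientation: [[0.032, 0.999, -0.001], [0.999, -0.032, -0.001], [-0.001, -0.001, -1.0]]
force: [-0.9, 0.0, 5.2]
finger_gap: 0.0116
gripper_force: 30.0
```

```bash
cat >> h.py <<'E'
def place(yaw=None):
    S=slope(YAW if yaw is None else yaw); n,y,u=-S[:,0],S[:,1],-S[:,2]; return np.c_[y,n,-u]
E
python3 - <<'E'
from h import *
s=get_state();R=np.array(s['orientation']);p=np.array(s['tool_pos'])
cmd(p+[0,0,.18],R,'lift');cmd(P(.026,0,.217),place(),'pre');print(P(.026,0,.217),np.linalg.det(place()))
E
```

```text
lift [-2.0e-02 -1.0e-02 -1.8e+01] [0. 0. 0.]
pre [ 29.81  -3.43 -13.23] [-0.519 -0.09   0.341]
[0.50466569 0.06843145 0.25092751] 0.9999999999999999
```

Call:
{"api": "drive_tool", "payload": {
  "targets": "0 0 -1.5 0 0 0 0.8;0 0 -5 0 0 0 0.8;0 0 -10 0 0 0 0.8;0 0 -15 0 0 0 0.8;0 0 -18 0 0 0 0.8;5 -0.5 -18 0 0 0.05 0.8;10 -1 -18 -0.1 -0.02 0.1 0.8;15 -1.7 -17 -0.2 -0.04 0.16 0.8;20 -2.4 -16 -0.32 -0.06 0.22 0.8;25 -3 -15 -0.42 -0.08 0.28 0.8;29.8 -3.4 -13.2 -0.519 -0.09 0.341 0.8;29.8 -3.4 -13.2 -0.519 -0.09 0.341 0.8"
}}

```text
time_s: 11.48
tool_pos: [0.5041, 0.0697, 0.2505]
orientation: [[0.371, 0.803, 0.466], [0.928, -0.322, -0.185], [0.001, 0.502, -0.865]]
force: [0.7, -0.7, -1.5]
finger_gap: 0.0122
gripper_force: 30.0
```

Call:
{"api": "drive_tool", "payload": {
  "targets": "0 0 0 0 0 0 0.8;0 0 0 0 0 0 0.8"
}}

```text
time_s: 11.72
tool_pos: [0.5048, 0.0682, 0.2508]
orientation: [[0.37, 0.805, 0.464], [0.929, -0.321, -0.185], [-0.0, 0.499, -0.866]]
force: [1.1, -0.3, -1.1]
finger_gap: 0.0116
gripper_force: 30.0
```

Run:
```python
from h import *
c=snap('wrist','w4');a=snap('scene','s4');s=get_state();print(s['time_s'],s['tool_pos'],np.round(place().T@s['orientation'],3).tolist(),s['finger_gap'])
T=np.array(s['orientation']);p=np.array(s['tool_pos'])
for x in(.055,-.055):
  for y in(.006,-.006): print('panel foot',x,y,proj(c,p+T@[x,y,.107]),'scene',proj(a,p+T@[x,y,.107]))
for nm,q in dict(topL=(0,.08,.08),topR=(0,-.08,.08),lipL=(.052,.08,.01),lipR=(.052,-.08,.01)).items(): print(nm,proj(c,P(*q)),proj(a,P(*q)))
cv2.imwrite('pics/z5.png',np.hstack([c['img'],cv2.resize(a['img'][170:310,230:310],(240,420))])[:,:,::-1])
```

```text
11.825 [0.50523546 0.06754625 0.25098067] [[1.0, -0.001, -0.0], [0.001, 1.0, -0.0], [0.0, 0.0, 1.0]] 0.011855381258890435
panel foot 0.055 0.006 [289.17941625 143.6621617 ] scene [311.15396811 198.38353551]
panel foot 0.055 -0.006 [273.95464072 143.64067901] scene [309.47447484 196.75169636]
panel foot -0.055 0.006 [288.03394722 270.70922569] scene [256.21895082 208.14437722]
panel foot -0.055 -0.006 [274.36820575 270.68915837] scene [255.10052872 206.37571881]
topL [249.89275187 109.65139976] [320.06405463 205.68416459]
topR [253.79765716 279.75702645] [243.12359803 219.63935902]
lipL [305.32201334 109.49728431] [330.75490127 246.19331062]
lipR [302.40164878 251.55293575] [252.22351275 261.63086418]
```

View pics/z5.png

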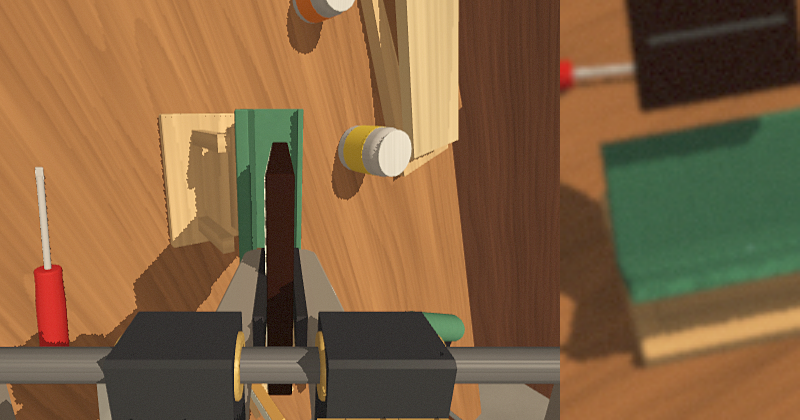

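Wrist view: the stand's corners are at (248,110) and (303,110), and the panel foot is at (280,143). All are within 2 px of prediction, so it is centred. I'll lower towards the ledge.

Call:
{"api": "drive_tool", "payload": {
  "targets": "0 0 4 0 0 0 0.8;0 0 7 0 0 0 0.8;0 0 9 0 0 0 0.8;0 0 10 0 0 0 0.8;0 0 10.3 0 0 0 0.8;0 0 10.3 0 0 0 0.8;0 0 10.3 0 0 0 0.8"
}}

```text
time_s: 12.7
tool_pos: [0.5528, 0.0495, 0.1619]
orientation: [[0.371, 0.804, 0.465], [0.929, -0.322, -0.185], [0.001, 0.501, -0.866]]
force: [-0.2, 0.3, -1.8]
finger_gap: 0.012
gripper_force: 30.0
```

Call:
{"api": "drive_tool", "payload": {
  "targets": "0 0 0.3 0 0 0 0.8;0 0 0.3 0 0 0 0.8;0 0 0.5 0 0 0 0.8;0 0 0.5 0 0 0 0.8;0 0 0.7 0 0 0 0.8;0 0 0.7 0 0 0 0.8"
}}

```text
time_s: 13.45
tool_pos: [0.5557, 0.048, 0.156]
orientation: [[0.372, 0.804, 0.465], [0.928, -0.322, -0.186], [0.001, 0.501, -0.866]]
force: [-13.3, 2.7, 16.7]
finger_gap: 0.0119
gripper_force: 30.0
```

Call:
{"api": "drive_tool", "payload": {
  "targets": "0 0 -0.2 0 0 0 0.8;0 0 -0.2 0 0 0 0.8;0 0 -0.2 0 0 0 0.8"
}}

```text
time_s: 13.82
tool_pos: [0.555, 0.0484, 0.1567]
orientation: [[0.371, 0.804, 0.464], [0.929, -0.322, -0.185], [0.0, 0.5, -0.866]]
force: [-0.4, -1.0, -1.1]
finger_gap: 0.0117
gripper_force: 30.0
```

Call:
{"api": "drive_tool", "payload": {
  "targets": "0 -0.6 0 0 0 0 0.8;0 -1.2 0 0 0 0 0.8;0 -1.6 0 0 0 0 0.8;0 -1.8 0 0 0 0 0.8;0 -1.8 0 0 0 0 0.8"
}}

```text
time_s: 14.45
tool_pos: [0.5403, 0.0543, 0.1477]
orientation: [[0.371, 0.804, 0.464], [0.929, -0.321, -0.185], [0.0, 0.5, -0.866]]
force: [-0.4, 0.2, -1.1]
finger_gap: 0.0119
gripper_force: 30.0
```

Run:
```python
from h import *
s=get_state();print(s['force'],s['wrist_torque'],np.array(s['orientation']).T@s['force'],np.array(s['orientation']).T@s['wrist_torque'])
```

```text
[-0.43942145  0.22323699 -1.08107177] [ 0.11741558  0.50205582 -0.06114007] [ 0.04407938 -0.96541268  0.69114218] [ 0.50977726 -0.09748011  0.01446896]
```

Call:
{"api": "drive_tool", "payload": {
  "targets": "0 -0.15 0 0 0 0 0.8;0 -0.15 0 0 0 0 0.8;0 -0.3 0 0 0 0 0.8;0 -0.3 0 0 0 0 0.8"
}}

```text
time_s: 14.95
tool_pos: [0.5382, 0.0552, 0.1464]
orientation: [[0.371, 0.804, 0.465], [0.929, -0.321, -0.185], [0.0, 0.5, -0.866]]
force: [1.0, -1.0, -1.5]
finger_gap: 0.0118
gripper_force: 30.0
```

Run:
```python
from h import *
s=get_state();print(np.array(s['orientation']).T@s['force'],np.array(s['orientation']).T@s['wrist_torque'])
```

```text
[-0.5258527   0.32615518  1.93057339] [ 0.26380742 -0.06890634 -0.09802657]
```

Call:
{"api": "drive_tool", "payload": {
  "targets": "0 -0.1 0 0 0 0 0.8;0 -0.1 0 0 0 0 0.8;0 -0.2 0 0 0 0 0.8;0 -0.2 0 0 0 0 0.8"
}}

```text
time_s: 15.45
tool_pos: [0.538, 0.0555, 0.1464]
orientation: [[0.371, 0.803, 0.466], [0.929, -0.321, -0.186], [0.0, 0.502, -0.865]]
force: [6.4, -6.0, -0.2]
finger_gap: 0.0116
gripper_force: 30.0
```

Run:
```python
from h import *
s=get_state();print(np.array(s['orientation']).T@s['force'],np.array(s['orientation']).T@s['wrist_torque'])
```

```text
[-3.22595549  6.95154095  4.29320363] [-1.32899766 -0.67778006 -0.08785307]
```

Call:
{"api": "drive_tool", "payload": {
  "targets": "0 0.15 0 0 0 0 0.8;0 0.15 0.1 0 0 0 0.8;0 0.15 0.2 0 0 0 0.8;0 0.15 0.2 0 0 0 0.8"
}}

```text
time_s: 15.95
tool_pos: [0.5388, 0.0553, 0.1454]
orientation: [[0.371, 0.803, 0.466], [0.929, -0.322, -0.185], [0.001, 0.501, -0.865]]
force: [-11.3, 3.3, 18.7]
finger_gap: 0.0117
gripper_force: 30.0
```

Run:
```python
from h import *
s=get_state();print(np.array(s['orientation']).T@s['force'],np.array(s['orientation']).T@s['wrist_torque'])
a=snap('scene','s6');b=snap('top','t6');c=snap('wrist','w6')
cv2.imwrite('pics/z6.png',np.hstack([cv2.resize(a['img'][160:280,230:350],(400,400),interpolation=3),cv2.resize(c['img'][90:290,180:380],(400,400),interpolation=3)])[:,:,::-1])
```

```text
[ -1.0689799   -0.77883065 -22.0067281 ] [ 0.40489568 -0.43900063 -0.11144237]
```

View pics/z6.png

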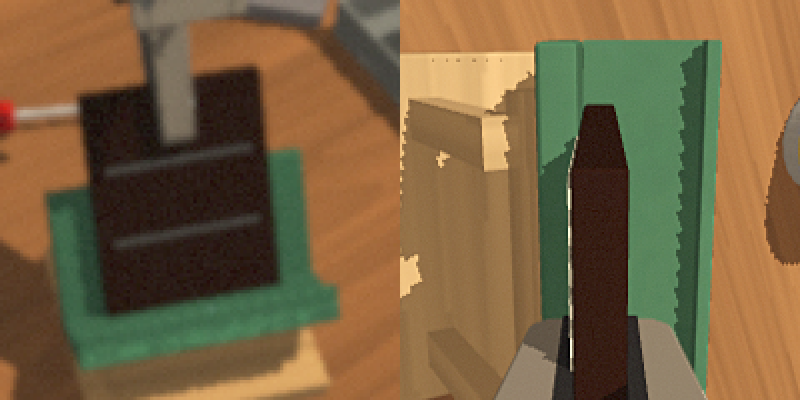

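Run:
```python
from h import *
a=load('s6');c=load('w6');k=400/120
S=lambda u,v:(230+u/k-.35,160+v/k-.35)
ex,ey=frame(YAW);n=-slope(YAW)[:,0];u=-slope(YAW)[:,2]
def onpl(p,n0): # cast on plane n=n0
    o,d=ray(a,p);q=o+d*((n@O+n0-n@o)/(n@d));return np.round([(q-O)@ey*1e3,(q-O)@u*1e3],1)
for nm,p,n0 in(('foot-y',(107,313),.012),('foot+y',(278,285),.012),('top-y',(80,95),.012),('top+y',(258,66),.012),('face top-y',(46,196),0),('face top+y',(300,150),0)): print(nm,onpl(S(*p),n0))
q,r=tri(c,(180+105*.0+ 0+ (599-400)/2,90+104/2),a,S(277,284));print('tri foot',(q-O)@n,(q-O)@ey,(q-O)@u,r)
o,d=ray(c,(180+160/2+.0,90+40/2));
s=get_state();q=np.array(s['tool_pos']);print('tcp',(q-O)@n,(q-O)@ey,(q-O)@u)
```

```text
foot-y [-53.7   5.7]
foot+y [54.2  2.3]
top-y [-52.5 143.8]
top+y [ 55.1 142.9]
face top-y [-79.   82.3]
face top+y [79.3 82.4]
tri foot 0.004099639564406353 0.05593551614149492 -0.0004174109814552077 [0.00050395]
tcp 0.004910793937202319 0.00040545803178864857 0.10735858426107929
```

Centred within 1 mm and straight, with the foot on the ledge. I'll relieve the down force, press lightly against the face and let go.

Call:
{"api": "drive_tool", "payload": {
  "targets": "0 -0.05 -0.12 0 0 0 0.8;0 -0.1 -0.12 0 0 0 0.8;0 -0.12 -0.12 0 0 0 0.8;0 -0.12 -0.12 0 0 0 0.8",
  "force": 8
}}

```text
time_s: 16.6
tool_pos: [0.5381, 0.0557, 0.1456]
orientation: [[0.371, 0.803, 0.466], [0.929, -0.321, -0.185], [0.001, 0.501, -0.865]]
force: [3.6, -2.8, 6.0]
finger_gap: 0.012
gripper_force: 8.0
```

Run:
```python
from h import *
s=get_state();print(np.array(s['orientation']).T@s['force'],np.array(s['orientation']).T@s['wrist_torque'],s['finger_gap'],s['gripper_force'])
```

```text
[-1.29407545  6.84941914 -2.99362734] [-1.14835351 -0.36172704 -0.02265618] 0.011964550442617126 8.025482073426247
```

Call:
{"api": "drive_tool", "payload": {
  "targets": "0 0.05 0 0 0 0 0.8;0 0.05 0 0 0 0 1.4;0 0.05 0 0 0 0 1.8;0 0.05 0 0 0 0 2.5;0 0.05 0 0 0 0 3.5;0 0.05 0 0 0 0 4;0 0.05 0 0 0 0 4;0 0.05 -1 0 0 0 4;0 0.05 -4 0 0 0 4;0 0.05 -9 0 0 0 4;0 0.05 -14 0 0 0 4;0 0.05 -14 0 0 0 4"
}}

```text
time_s: 18.1
tool_pos: [0.4728, 0.0828, 0.2703]
orientation: [[0.37, 0.802, 0.47], [0.929, -0.322, -0.181], [0.006, 0.503, -0.864]]
force: [-0.6, 1.2, -0.4]
finger_gap: 0.0399
gripper_force: 0.0
```

Run:
```python
from h import *
s=get_state();print(s['time_s'],s['tool_pos'],s['force'])
a=snap('scene','s7');b=snap('top','t7');c=snap('wrist','w7')
cv2.imwrite('pics/z7.png',np.hstack([cv2.resize(a['img'][160:280,230:350],(400,400),interpolation=3),cv2.resize(c['img'][60:300,160:400],(400,400),interpolation=3)])[:,:,::-1])
```

```text
18.1 [0.47282735 0.0828081  0.2702569 ] [-0.6296373   1.23784256 -0.40706635]
```

View pics/z7.png

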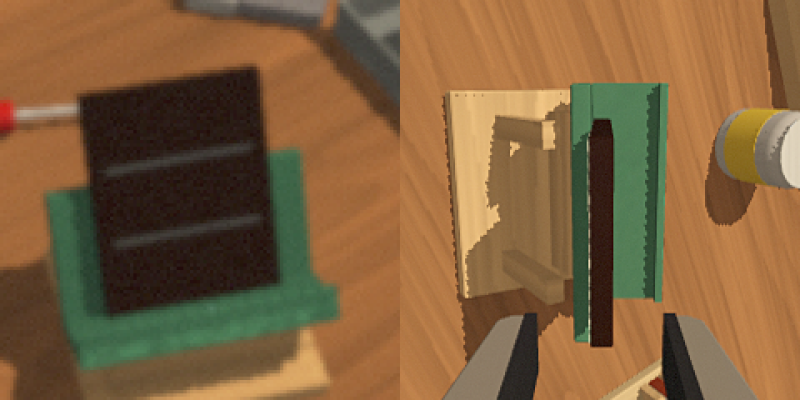

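The panel leans on the face, unchanged since release: the same corners at (107,313) and (278,285), and the gripper is clear. Handing in.

```bash
python3 -c "
from rig import *
print(sign_off())"
```

```text
the job is handed in; nothing more can be done
None
```

The cork block is in the grey tray, and the darkest sample leans on the stand with its stained face out and its foot on the ledge, centred to about 1 mm. I let go and handed the job in at about 18 s; I did not re-measure the other objects at the end, but the arm never went near them except the two neighbouring samples in the rack, and nothing pointed to contact there.

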